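Couple a shaker's rack carriage to its crank drive

ROBOT

A 6-joint arm with a two-finger parallel gripper is mounted at the origin on a cart in front of the work surface, level with it; the furniture and walls round the work are solid. World frame = base frame: x ahead of the robot, y to its left, z up, the work surface at z = 0. Lengths are in mm, angles in rad, forces in N, time in s.
With the tool pointing down it reaches from about 250 to 775 mm from the base axis. Payload 4 kg.
Tool frame: the origin (TCP) lies between the finger pads; the fingertips stand 17 mm ahead of it and the grasp point (between the pads) lies 2 mm behind it; z points along the fingers, y is the line along which they close (so a half turn about z gives the same grasp; the last joint's range is limited). The gripper opens to 94 mm and grips with 3 to 60 N. Pads are 16 mm wide; open, the fingers measure 119 mm over their backs; the gripper's body (75 mm by 177 mm) begins 78 mm behind the grasp point.
Start: joints at [1.217, 0.087, 1.371, -0, 1.684, -0.103], TCP at [136.507, 532.808, 222.506] pointing down, gripper open.
Joint ranges: [-3.1, 3.1], [-0.76, 2.03], [0.27, 2.55], [-1.08, 4.22], [0.17, 2.65], [-2.57, 2.57]. Speed limits (rad/s): [2.79, 2.79, 3.14, 3.14, 3.14, 3.14].

INTERFACE

Orientations are given as a rotation vector (axis times angle).
In Python, from station import r gives the robot as it stands.
- The arm moves only by the tool servo_tool, never from a script. Its argument "steps" is a list of rows, each a list of 7 numbers: the turn, a rotation vector about the tool's x, y, z in rad, then the shift along the tool's x, y, z in mm, then the opening, from 0 (shut) to 1 (fully open). In form: [[ax, ay, az, x, y, z, jaw], ...]. A call has 1 to 10 rows; each row shifts and turns the commanded pose from where the row before left it, along the tool's axes as they then stand; what a row does not reach is not made up. A row lasts 1/8 s, in which the tool goes at most 62.5 mm and 10.7 degrees, less where a joint would pass 70% of its speed; a pose out of reach is approached as far as the arm can. A call with a gripper value outside its range is refused whole. The fingers move at their own pace and stop on an object; "squeeze" is the grip in N (left out, the last holds). Time passes only in rows, so rows that do not move let the fingers close. It gives the time, the measured TCP pose, the force, the opening and the grip force at its end, in the units of the state.
- r.get_state(): the state, without advancing time (a new reading comes with each control period).
- r.capture(name): name is "side" or "top"; returns the picture (384x512x3 uint8, red, green, blue); there is no depth.
- r.camera_params(name): a dict with "intrinsics" (3x3 intrinsics, pixels), "dist_coeffs" ([k1, k2, p1, p2, k3] as OpenCV has them; the pictures are not rectified), "xyz" and "attitude" of the camera in the world. Camera axes: x right, y down, z forward; pixel columns grow to the right and rows downward; lengths in mm; the calibration is good to about 2 mm. A picture is of the moment at which its call begins. camera_params takes no time and is no camera call.
- r.close_job(): hands the job in; it is judged then, once.
Trained networks look in the newest picture that a camera, given by its name, has taken for a name from the list of things; names that differ only in an ending like _2 or _b are one class to them, and where a whole thing is asked for, a point or a joint stands for the part that bears it (a point fixed in the world has none). Each returns a list of dicts, best first, with "score" (0 to 1); they miss things now and then, are a little off and sometimes report something else, mostly with a low value. They report only what shows in the picture. A call takes as long as a camera call.
- r.boxes_of(camera, thing): "xy" ([column, row] in pixels, amid what is visible of it).
The state is a dict: "time_s": time; "q": joint angles; "qvel": joint speeds; "effort": joint torques, N m; "position": TCP position; "ee_rot": TCP orientation; "force": force on the tool from outside, world axes, zero at the start; "torque": the same for the moment, N m; "gripper_width": finger opening in mm; "finger_force": force on a finger pad.
Only numpy, scipy, OpenCV 4.12 (cv2) and the standard library are available. Lean on these libraries where they do the work, as an engineer would, in place of code of your own. Each camera call takes 0.05 s, during which the arm holds its last target. There are 200 camera calls.

TASK

Couple the shaker's carriage to its drive: lift the drawbar, bring its socket over the ball on the crank with the latch lever up, and push the socket down until it has snapped fully home on the ball; then press the latch lever fully down and let go. The ball may be set higher or lower, so feel your way: push gently and never ram the socket or the lever against the ball, and leave the things standing round the shaker where they are.

Things in the scene. Friction and masses are not known exactly. Their poses are not given: they have to be found in the camera images.
- shaker: the reciprocating shaker, fixed: grey base plate 420 x 210 mm with two rails, a carriage with a rack of capped vials at one end and a white drive housing (135 x 135 mm, 67 mm high) with a crank disc on top at the other. Origin on the worktop under the middle of the machine; its x axis runs along the rails from the carriage to the drive, z up
- carriage: the aluminium tray with the vial rack (vial caps 138 mm above the worktop). It slides along the shaker's x axis, 65 mm of travel, about 1 N, and follows when the drawbar is drawn along. Origin on the worktop under its middle; the drawbar's pivot post stands 70 mm ahead (+x) of it
- drawbar: the drawbar, a steel bar with the ball coupler at its free end. Origin at its pivot on the carriage, 120 mm above the worktop and always over the shaker's x axis; x axis along the bar to the socket. It swivels sideways (0.9 rad either way) and tips up (to 0.6 rad), sinking slowly when let go. At the start it is swung 0.42 to 0.7 rad to the shaker's -y side, drooping 0.09 rad
- grip (a point): centre of the ribbed grey grip sleeve on the drawbar, 46 mm long, 15 mm wide, 25 mm high, 113 mm from the pivot and 52 mm behind the socket; take it from above, fingers on its two sides (nothing within 30 mm under it); axes as the drawbar's
- socket (a point): centre of the coupler's socket (the ball's centre when home), 165 mm from the pivot. Aluminium cup 36 mm across, open below, flared mouth 48 mm across, rim 9 mm below this point; the raised lever's jaw hangs 23 mm below it, in front of the cup. Two spring detents hold it 18 mm short of home on the ball: a push of about 7 N over the ball snaps it home, where it stands on the ball and goes no lower
- socket_top (a point): middle of the flat round top of the coupler (26 mm across), 20 mm above the centre of the socket; the place to push it down
- lever_pad (a point): middle of the upper face of the grey thumb pad (24 x 22 mm) at the end of the latch lever. The lever points forward, away from the bar; its hinge lies across the bar, 28 mm ahead of and 8 mm above the centre of the socket. Lever up (0.8 rad above the bar's line): pad 61 mm ahead of and 54 mm above the centre of the socket; lever down: 84 mm ahead, 16 mm above
- latch (a joint): angle of the latch lever: 0 up (open), 0.8 rad fully down against its stop. Stiff (about 12 N straight down on the pad); stays where it is left. Pressing it swings a jaw in under the ball; the jaw strikes the ball if the socket is not home
- crank: the steel crank disc, 62 mm across, on the drive housing, with the ball stud standing on it off-centre; it holds still (geared motor). Origin on its axis, 67 mm above the worktop. Ball and crank bear at most 35 N, detent and jaw forces included: up to 22 N on the top of the socket or 17 N on the lever pad is safe
- stud_foot (a point): foot of the ball stud: the point on the crank disc's upper face (74 mm above the worktop) straight under the ball, 16 mm from the disc's axis, in a direction that differs each time. The steel ball, 25 mm across, stands on a 9 mm stem; its centre is 36 to 56 mm above this point, as the stud is screwed up or down in its lock nut: how far is not told and must be seen or felt
- clear_bottle: small clear bottle with black cap, 59 mm across, 116 mm high; origin under its middle. Bystander.
- beaker: glass beaker, 66 mm across, 87 mm high; origin under its middle. Bystander.
- vial_a: open glass vial, 22 mm across, 76 mm high; origin under its middle. Bystander.
- vial_b: capped glass vial, 22 mm across, 78 mm high; origin under its middle. Bystander.
- carton: white carton, 91 x 116 x 28 mm; origin under its middle. Bystander.

How it is judged (in metres and radians):
On the way:
1. the socket is down over the ball with the latch lever still up (horizontal distance between socket and stud_foot below 0.004 m and z of socket in the frame of stud_foot below 0.058 m and value of joint latch below 0.5 rad), for 0.2 s.
At the end, for the whole second after the job is handed in: the socket is home on the ball (its centre within 4 mm sideways of the stud's foot and less than 58 mm above it), the latch lever is fully down (over 0.77 of its 0.8 rad, which the jaw allows only with the socket home), and the drawbar is at rest (horizontal distance between socket and stud_foot below 0.004 m and z of socket in the frame of stud_foot below 0.058 m and value of joint latch above 0.77 rad and linear speed of drawbar below 0.02 m/s); the robot touches nothing.
It fails at once if the drawbar with its lever is rammed or forced against the ball (over 35 N on ball stud and crank) (contact force between drawbar and crank above 35 N).
It fails at once if a bystander is knocked over or shoved (over 20 mm) (distance of any of clear_bottle, beaker, vial_a, vial_b, carton from where it was at the start of the episode above 0.02 m).
It also fails if it takes over 61 s, if anything falls off the work surface, if the arm or the gripper's body presses on something with over 40 N, if the wrist force passes 120 N, or if a joint passes its speed limit or range.

## Working session

There is one attempt and no reset: what is moved stays moved. The work goes in short steps, Python scripts to look and compute and a tool call to move; the robot and the scene stay as the last step left them, time stands still between calls to the robot, and variables do not carry over. Pictures are saved under pics/ and viewed, at most 10 in all, crops included, and the job is handed in when it is done.

Besides the shell and the picture viewer there is one more tool, called by a JSON object that holds its "api" and its "payload". servo_tool: Moves the arm, as the interface text tells. Its arguments: {"type":"object","properties":{"steps":{"type":"array","items":{"type":"array","items":{"type":"number"}}},"squeeze":{"type":"number"}},"required":["steps"]}

```bash
mkdir -p pics; ls; python3 - <<'E'
from station import r
import cv2
s=r.get_state();print(s)
for n in("side","top"):
    im=r.capture(n);cv2.imwrite(f"pics/{n}0.png",cv2.cvtColor(im,cv2.COLOR_RGB2BGR));print(r.camera_params(n))
    for t in("stud_foot","socket","socket_top","grip","lever_pad","crank","carriage","shaker","drawbar","clear_bottle","beaker","vial_a","carton"):
        print(n,t,[(d['xy'],d['score']) for d in r.boxes_of(n,t)[:2]])
E
```

```text
pics
{'time_s': 0.0, 'q': array([ 1.21688253e+00,  8.79317085e-02,  1.37226651e+00, -2.42094884e-05,
        1.68357412e+00, -1.03057828e-01]), 'qvel': array([ 0.00094833, -0.00186174,  0.00077197,  0.00066863, -0.0010662 ,
       -0.00255339]), 'effort': array([-2.02814390e-04, -3.40168619e+01, -3.02425933e+01,  7.17417081e-02,
        3.27511621e-02, -1.72680684e-04]), 'position': array([136.3390607 , 532.30318748, 221.31064475]), 'ee_rot': array([-0.39295641, -3.11644411,  0.00334291]), 'force': array([ 0.3419055 , -0.46462727,  0.17184211]), 'torque': array([0.02472949, 0.01548533, 0.02064516]), 'finger_force': 0.0, 'gripper_width': 94.07181311068774}
{'intrinsics': array([[454.97077696,   0.        , 253.54296368],
       [  0.        , 454.97077696, 192.74014693],
       [  0.        ,   0.        ,   1.        ]]), 'dist_coeffs': array([-0.11518067,  0.        ,  0.        ,  0.        ,  0.        ]), 'xyz': array([-757.99338203,   -3.39679326, 1189.53908349]), 'attitude': array([-1.7304323 ,  1.67486147, -0.78696687])}
side stud_foot []
side socket [([289.1, 194.0], 0.54)]
s
[... 635 characters left out ...]
, 'xyz': array([  46.3811032 ,   99.74274207, 1433.12782786]), 'attitude': array([-1.88212522,  2.19840836, -0.39088166])}
top stud_foot [([286.1, 173.1], 0.53), ([283.7, 187.5], 0.43)]
top socket [([283.7, 190.6], 0.9)]
top socket_top [([282.3, 185.3], 0.82)]
top grip [([284.2, 187.5], 0.88)]
top lever_pad [([285.8, 173.0], 0.67), ([295.3, 193.1], 0.55)]
top crank [([282.5, 175.2], 0.76)]
top carriage [([236.7, 181.5], 0.79)]
top shaker [([250.4, 178.3], 0.84)]
top drawbar [([283.0, 183.0], 0.79)]
top clear_bottle [([159.1, 180.8], 0.79)]
top beaker [([137.5, 218.8], 0.6)]
top vial_a [([170.6, 234.2], 0.61), ([302.8, 234.2], 0.45)]
top carton [([369.9, 205.5], 0.85), ([137.3, 219.2], 0.51)]
```

```bash
python3 - <<'E'
import cv2
a=cv2.imread("pics/top0.png")[110:260,130:330];cv2.imwrite("pics/t1.png",cv2.resize(a,(800,600),interpolation=cv2.INTER_CUBIC))
a=cv2.imread("pics/side0.png")[120:270,160:360];cv2.imwrite("pics/s1.png",cv2.resize(a,(800,600),interpolation=cv2.INTER_CUBIC))
E
```

```text
(no output)
```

View pics/t1.png

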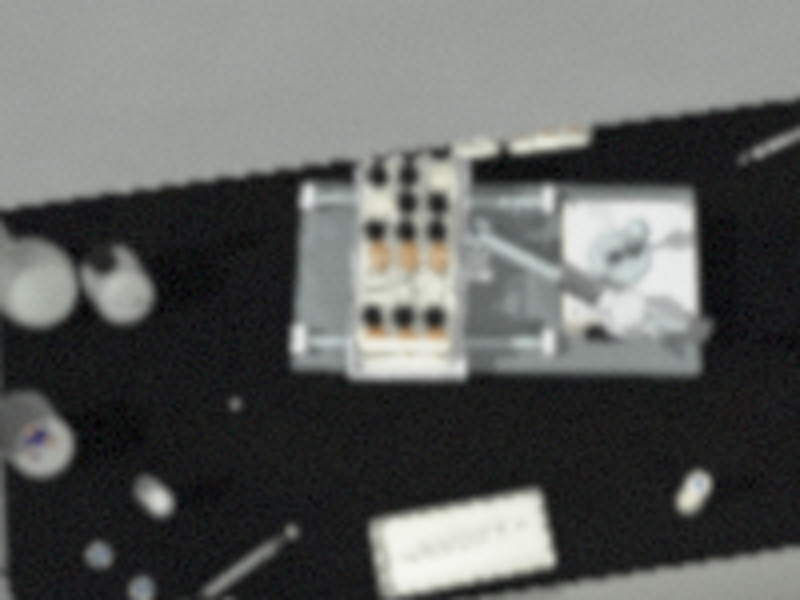

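View pics/s1.png

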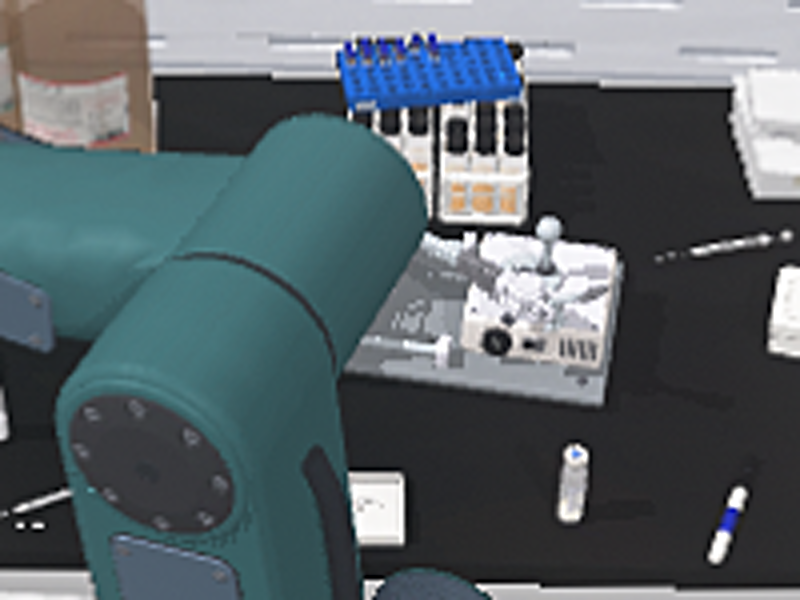

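```bash
cat > h.py <<'E'
import numpy as np,cv2
from scipy.spatial.transform import Rotation as R
from station import r
def ray(n,uv):
    p=r.camera_params(n)
    d=cv2.undistortPoints(np.array([[uv]],float),p['intrinsics'],p['dist_coeffs'])[0,0]
    return np.array(p['xyz']),R.from_rotvec(p['attitude']).apply([*d,1.])
def onz(n,uv,z):
    o,d=ray(n,uv);return o+d*(z-o[2])/d[2]
def proj(n,P):
    p=r.camera_params(n);Rm=R.from_rotvec(p['attitude']).inv()
    return cv2.projectPoints(np.atleast_2d(P).astype(float),Rm.as_rotvec(),-Rm.apply(p['xyz']),p['intrinsics'],p['dist_coeffs'])[0][:,0]
def tri(u1,u2):
    (a,d),(b,e)=ray("top",u1),ray("side",u2)
    t=np.linalg.lstsq(np.c_[d,-e],b-a,rcond=None)[0]
    p,q=a+d*t[0],b+e*t[1];return (p+q)/2,np.linalg.norm(p-q)
def ct(x,y):return (x/4+130,y/4+110)
def cs(x,y):return (x/4+160,y/4+120)
E
python3 - <<'E'
from h import *
np.set_printoptions(precision=1,suppress=True)
for c in[(303,185),(695,190),(703,372),(292,372)]:print("plate",onz("top",ct(*c),12))
for c in[(563,199),(695,193)]:print("housing",onz("top",ct(*c),67))
print("disc",onz("top",ct(620,248),74))
print("pivot",onz("top",ct(480,232),120),"sockettop",onz("top",ct(625,307),125),"pad",onz("top",ct(700,328),158))
print("tcp",proj("top",r.get_state()['position'])) 
for z in(110,120,130):print("ball side",z,onz("side",cs(548,228),z), proj("top",onz("side",cs(548,228),z)))
for c in[(543,545),(605,403),(622,262)]:print(onz("side",cs(*c),12))
E
```

```text
plate [753.2 191.5  12. ]
plate [ 682.6 -227.4   12. ]
plate [ 477.6 -193.6   12. ]
plate [542.7 226.1  12. ]
housing [668.5 -76.9  67. ]
housing [ 654.6 -214.1   67. ]
disc [ 602.3 -124.    74. ]
pivot [621.5  17.2 120. ] sockettop [ 519.8 -109.   125. ] pad [ 476.4 -169.5  158. ]
tcp [[114.8 314.2]]
ball side 110 [ 620.7 -140.4  110. ] [[288.9 163.7]]
ball side 120 [ 607.9 -139.2  120. ] [[289.5 165.6]]
ball side 130 [ 595.1 -137.9  130. ] [[290.  167.5]]
[ 302.  -129.2   12. ]
[ 482.  -194.8   12. ]
[ 692.4 -226.5   12. ]
```

```bash
python3 - <<'E'
from h import *
T=np.mean([r.capture("top").astype(float) for _ in range(8)],0);S=np.mean([r.capture("side").astype(float) for _ in range(8)],0)
np.save("T.npy",T);np.save("S.npy",S)
a=cv2.resize(T[150:210,245:311],(440,400),interpolation=cv2.INTER_CUBIC)
b=cv2.resize(S[165:219,262:318],(360,400)[:1]+(347,),interpolation=cv2.INTER_CUBIC)
c=np.zeros((400,800,3));c[:,:440]=a;c[:347,440:]=b
cv2.imwrite("pics/z.png",np.clip(c[...,::-1],0,255))
print(440/66,400/60,360/56,347/54)
E
```

```text
6.666666666666667 6.666666666666667 6.428571428571429 6.425925925925926[ WARN:0@11.559] global loadsave.cpp:1063 imwrite_ Unsupported depth image for selected encoder is fallbacked to CV_8U.
```

View pics/z.png

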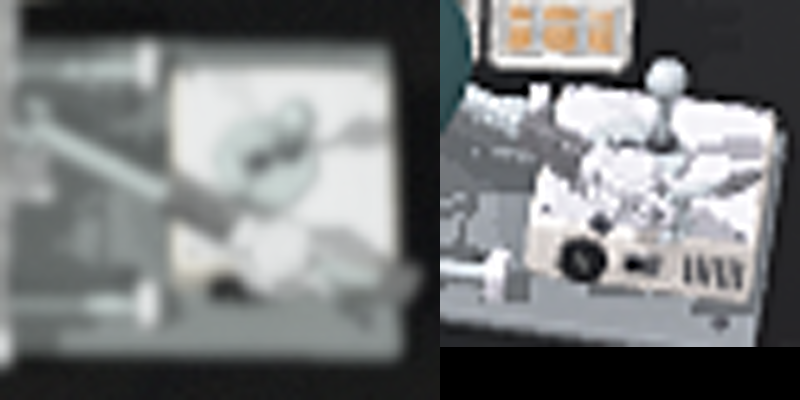

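```bash
python3 - <<'E'
from h import *
np.set_printoptions(precision=1,suppress=True)
zt=lambda x,y:((x+.5)/6.667-.5+245,(y+.5)/6.667-.5+150)
zs=lambda x,y:((x-440+.5)/6.43-.5+262,(y+.5)/6.426-.5+165)
p,e=tri(zt(295,113),zs(666,76));print("ball",p,e)
print("disc",onz("top",zt(265,163),74))
for c in [(22,45),(392,47),(402,357)]:print("plate",onz("top",zt(*c),12))
for c in [(170,65),(385,68)]:print("hous",onz("top",zt(*c),67))
print("foot side z77",onz("side",zs(665,145),77))
print("pivot",onz("top",zt(38,118),120),"pivot top z130",onz("top",zt(38,118),130))
print("grip",onz("top",zt(203,208),120),"sock top",onz("top",zt(265,247),125),"pad",onz("top",zt(400,280),150))
for n,l in(("top",["socket","socket_top","grip","lever_pad","crank","stud_foot"]),("side",["socket","grip","stud_foot","crank"])):
  for t in l:print(n,t,[(d['xy'],d['score']) for d in r.boxes_of(n,t)[:3]])
# edge fits on housing side: white lower-left edges
E
```

```text
ball [ 601.4 -135.9  127.6] 2.8286739075286036
disc [ 594.  -119.7   74. ]
plate [724.8  11.1  12. ]
plate [ 686.9 -226.7   12. ]
plate [ 477.7 -189.9   12. ]
hous [670.9 -74.5  67. ]
hous [ 648.6 -206.7   67. ]
foot side z77 [ 599.4 -140.1   77. ]
pivot [624.4  15.6 120. ] pivot top z130 [620.   16.3 130. ]
grip [552.9 -71.1 120. ] sock top [ 521.5 -101.7  125. ] pad [ 481.  -169.9  150. ]
top socket [([282.9, 187.7], 0.82)]
top socket_top [([283.4, 182.8], 0.64), ([284.0, 176.7], 0.33)]
top grip [([281.7, 186.9], 0.57)]
top lever_pad [([300.9, 190.1], 0.48), ([237.5, 180.6], 0.28)]
top crank [([158.7, 180.9], 0.72), ([284.5, 176.6], 0.47), ([367.0, 203.9], 0.46)]
top stud_foot [([248.8, 177.3], 0.7), ([285.5, 173.8], 0.59)]
side socket [([285.4, 193.8], 0.8)]
side grip [([286.9, 193.0], 0.71), ([131.3, 204.9], 0.42)]
side stud_foot [([299.2, 192.5], 0.65)]
side crank []
```

```bash
cat >> h.py <<'E'
SX=np.array([-.162,-.987,0.]);SY=np.array([.987,-.162,0.]);PIV0=np.array([621.5,16.,120.])
def bar(yaw,pitch):
    "bar frame rotation: x along bar, z up; yaw about shaker z, pitch up positive"
    return R.from_matrix(np.c_[SX,SY,[0,0,1.]])*R.from_euler('zy',[yaw,-pitch])
def tool(B): # tool z down, x along +-bar
    a=B*R.from_euler('x',np.pi); b=a*R.from_euler('z',np.pi)
    c=R.from_rotvec(r.get_state()['ee_rot'])
    return min((a,b),key=lambda q:(c.inv()*q).magnitude())
def plan(P0,R0,P1,R1,n,jaw):
    w=(R0.inv()*R1).as_rotvec()
    rows=[];P=np.array(P0,float);Rc=R0
    for i in range(n):
        wt=np.array(P0)+(np.array(P1)-P0)*(i+1)/n
        sh=np.round(Rc.inv().apply(wt-P),1);t=np.round(w/n,4)
        rows.append([*t.tolist(),*sh.tolist(),jaw]);P=P+Rc.apply(sh);Rc=Rc*R.from_rotvec(t)
    print(rows);print("end",P,"err deg",np.degrees((Rc.inv()*R1).magnitude()));return P,Rc
def cur():
    s=r.get_state();return np.array(s['position']),R.from_rotvec(s['ee_rot'])
E
python3 - <<'E'
from h import *
np.set_printoptions(precision=2,suppress=True)
P,Rc=cur();yaw=-.51
B=bar(yaw,-.09);g=np.array([552.9,-71.1,109.8]);print("model grip",PIV0+B.apply([113,0,0]),"model socket top",PIV0+B.apply([165,0,20]),"pad",PIV0+B.apply([226,0,54]))
Rt=tool(B);print("w",(Rc.inv()*Rt).as_rotvec(),"tool axes",Rt.as_matrix())
A=g+[0,0,110];p,q=plan(P,Rc,A,Rt,10,.5)
E
```

```text
model grip [551.16 -71.99 111.14] model socket top [ 518.49 -114.25  126.98] pad [ 480.03 -164.77  156.05]
w [-0.08 -0.04 -1.15] tool axes [[-0.62 -0.78  0.01]
 [-0.78  0.62  0.09]
 [-0.08  0.04 -1.  ]]
[[-0.0084, -0.0044, -0.1148, -55.3, -48.2, 0.3, 0.5], [-0.0084, -0.0044, -0.1148, -49.5, -54.2, 0.0, 0.5], [-0.0084, -0.0044, -0.1148, -42.9, -59.5, -0.2, 0.5], [-0.0084, -0.0044, -0.1148, -35.8, -64.0, -0.5, 0.5], [-0.0084, -0.0044, -0.1148, -28.3, -67.7, -1.0, 0.5], [-0.0084, -0.0044, -0.1148, -20.3, -70.4, -1.4, 0.5], [-0.0084, -0.0044, -0.1148, -12.1, -72.3, -2.0, 0.5], [-0.0084, -0.0044, -0.1148, -3.8, -73.3, -2.6, 0.5], [-0.0084, -0.0044, -0.1148, 4.7, -73.1, -3.1, 0.5], [-0.0084, -0.0044, -0.1148, 12.9, -72.1, -3.8, 0.5]]
end [552.93 -71.08 219.77] err deg 0.022907394134708638
```

```bash
python3 - <<'E'
from h import *
P,Rc=cur();plan(P,Rc,np.array([552.5,-71.5,215]),tool(bar(-.51,-.09)),16,.5)
E
```

```text
[[-0.0053, -0.0028, -0.0718, -34.6, -30.1, 0.5, 0.5], [-0.0053, -0.0028, -0.0718, -32.3, -32.6, 0.4, 0.5], [-0.0053, -0.0028, -0.0718, -29.9, -34.7, 0.3, 0.5], [-0.0053, -0.0028, -0.0718, -27.3, -36.9, 0.2, 0.5], [-0.0053, -0.0028, -0.0718, -24.6, -38.7, 0.0, 0.5], [-0.0053, -0.0028, -0.0718, -21.7, -40.3, -0.1, 0.5], [-0.0053, -0.0028, -0.0718, -18.9, -41.8, -0.2, 0.5], [-0.0053, -0.0028, -0.0718, -15.7, -43.1, -0.4, 0.5], [-0.0053, -0.0028, -0.0718, -12.7, -44.1, -0.6, 0.5], [-0.0053, -0.0028, -0.0718, -9.4, -44.8, -0.8, 0.5], [-0.0053, -0.0028, -0.0718, -6.2, -45.5, -1.1, 0.5], [-0.0053, -0.0028, -0.0718, -2.9, -45.7, -1.2, 0.5], [-0.0053, -0.0028, -0.0718, 0.3, -45.8, -1.5, 0.5], [-0.0053, -0.0028, -0.0718, 3.6, -45.7, -1.8, 0.5], [-0.0053, -0.0028, -0.0718, 6.9, -45.3, -2.0, 0.5], [-0.0053, -0.0028, -0.0718, 10.2, -44.7, -2.2, 0.5]]
end [552.49727898 -71.55221781 214.94977983] err deg 0.061482639034278704
```

{"api": "servo_tool", "payload": {"steps": [[-0.005, -0.003, -0.072, -34.6, -30.1, 0.5, 0.5], [-0.005, -0.003, -0.072, -32.3, -32.6, 0.4, 0.5], [-0.005, -0.003, -0.072, -29.9, -34.7, 0.3, 0.5], [-0.005, -0.003, -0.072, -27.3, -36.9, 0.2, 0.5], [-0.005, -0.003, -0.072, -24.6, -38.7, 0, 0.5], [-0.005, -0.003, -0.072, -21.7, -40.3, -0.1, 0.5], [-0.005, -0.003, -0.072, -18.9, -41.8, -0.2, 0.5], [-0.005, -0.003, -0.072, -15.7, -43.1, -0.4, 0.5]], "squeeze": 30}}

```text
time_s: 3.7
position: [345.3, 229.5, 219.5]
ee_rot: [-0.508, 3.07, 0.057]
force: [-0.1, 0.2, -0.5]
gripper_width: 46.9
finger_force: 0.0
```

{"api": "servo_tool", "payload": {"steps": [[-0.005, -0.003, -0.072, -12.7, -44.1, -0.6, 0.5], [-0.005, -0.003, -0.072, -9.4, -44.8, -0.8, 0.5], [-0.005, -0.003, -0.072, -6.2, -45.5, -1.1, 0.5], [-0.005, -0.003, -0.072, -2.9, -45.7, -1.2, 0.5], [-0.005, -0.003, -0.072, 0.3, -45.8, -1.5, 0.5], [-0.005, -0.003, -0.072, 3.6, -45.7, -1.8, 0.5], [-0.005, -0.003, -0.072, 6.9, -45.3, -2, 0.5], [-0.005, -0.003, -0.072, 10.2, -44.7, -2.2, 0.5], [0, 0, 0, 0, 0, 0, 0.5], [0, 0, 0, 0, 0, 0, 0.5]]}}

```text
time_s: 4.95
position: [560.8, -23.1, 220.0]
ee_rot: [-1.251, 2.848, 0.063]
force: [-0.6, -0.4, 0.2]
gripper_width: 47.4
finger_force: 0.0
```

```bash
python3 - <<'E'
from h import *
P,Rc=cur();Rt=tool(bar(-.51,-.09));print(P,(Rc.inv()*Rt).as_rotvec(),r.get_state()['force'],r.get_state()['gripper_width'])
print(Rc.inv().apply(np.array([552,-71.5,108])-P))
im=r.capture("side");im2=r.capture("top")
a=cv2.resize(im[120:220,220:353],(400,300),interpolation=cv2.INTER_CUBIC);b=cv2.resize(im2[130:230,220:353],(400,300),interpolation=cv2.INTER_CUBIC)
cv2.imwrite("pics/a.png",np.vstack([np.hstack([a,b])])[...,::-1])
E
```

```text
[560.83078454 -23.13029251 220.01091873] [-0.0234134  -0.03159773 -0.07021694] [-0.61864933 -0.39836563  0.17751042] 47.38582634868123
[ 46.52209181 -28.97212614 109.36346809]
```

View pics/a.png

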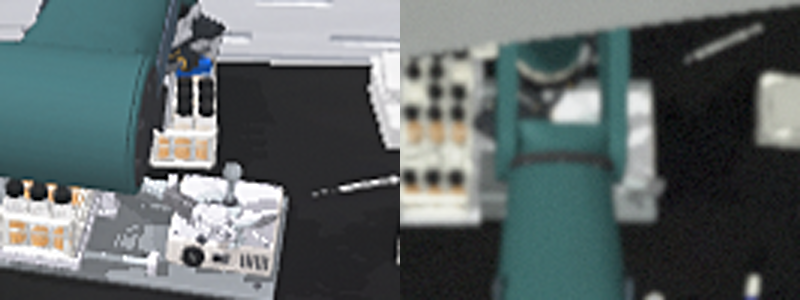

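{"api": "servo_tool", "payload": {"steps": [[-0.008, -0.011, -0.024, 16, -9, 0, 0.5], [-0.008, -0.011, -0.023, 16, -10, 0, 0.5], [-0.008, -0.011, -0.023, 14, -10, 0, 0.5], [0, 0, 0, 0, 0, 20, 0.5], [0, 0, 0, 0, 0, 20, 0.5], [0, 0, 0, 0, 0, 0, 0.5]]}}

```text
time_s: 5.8
position: [560.2, -25.0, 178.3]
ee_rot: [-1.24, 2.856, 0.072]
force: [-0.9, -0.4, 0.2]
gripper_width: 47.2
finger_force: 0.0
```

```bash
python3 - <<'E'
from h import *
P,Rc=cur();Rt=tool(bar(-.51,-.09));print(P,(Rc.inv()*Rt).as_rotvec())
print(Rc.inv().apply(np.array([552,-71.5,108])-P))
E
```

```text
[560.17291671 -24.95500119 178.32632004] [-0.01725799 -0.03255252 -0.07889841]
[ 42.55790584 -27.97785795  67.71328443]
```

```bash
python3 - <<'E'
from h import *
s=r.get_state();print(s['q'],s['qvel'],s['force'],s['effort'])
P,Rc=cur();print(Rc.as_matrix())
E
```

```text
[-0.1774878   0.12146246  1.42160504  0.05322128  1.60155413 -2.56603606] [-0.00125079 -0.01435041 -0.044364    0.00073572  0.0114341   0.00072332] [-0.88166335 -0.39529426  0.22894173] [ 3.43177258e-02 -3.50141501e+01 -2.96926153e+01  1.49913775e-01
 -4.97264753e-02  6.81687798e-04]
[[-0.68258972 -0.73077406  0.00636772]
 [-0.72953663  0.68189463  0.05287741]
 [-0.04298356  0.03144809 -0.99858071]]
```

{"api": "servo_tool", "payload": {"steps": [[0, 0, 0.18, 0, 0, 0, 0.5], [0, 0, 0.18, 0, 0, 0, 0.5], [0, 0, 0.18, 0, 0, 0, 0.5], [0, 0, 0.18, 0, 0, 0, 0.5], [0, 0, 0.18, 0, 0, 0, 0.5], [0, 0, 0.18, 0, 0, 0, 0.5], [0, 0, 0.18, 0, 0, 0, 0.5], [0, 0, 0.18, 0, 0, 0, 0.5], [0, 0, 0.18, 0, 0, 0, 0.5]]}}

```text
time_s: 6.92
position: [561.9, -25.3, 181.7]
ee_rot: [-1.229, -2.88, -0.082]
force: [0.7, -0.8, -0.6]
gripper_width: 46.6
finger_force: 0.0
```

{"api": "servo_tool", "payload": {"steps": [[0, 0, 0.18, 0, 0, 0, 0.5], [0, 0, 0.18, 0, 0, 0, 0.5], [0, 0, 0.18, 0, 0, 0, 0.5], [0, 0, 0.18, 0, 0, 0, 0.5], [0, 0, 0.18, 0, 0, 0, 0.5], [0, 0, 0.18, 0, 0, 0, 0.5], [0, 0, 0.18, 0, 0, 0, 0.5], [0, 0, 0.18, 0, 0, 0, 0.5], [0, 0, 0, 0, 0, 0, 0.5]]}}

```text
time_s: 8.05
position: [561.8, -25.3, 181.5]
ee_rot: [-2.789, -1.353, -0.052]
force: [-0.9, -0.6, 0.9]
gripper_width: 46.7
finger_force: 0.0
```

```bash
python3 - <<'E'
from h import *
P,Rc=cur();Rt=tool(bar(-.51,-.09));print(P,(Rc.inv()*Rt).as_rotvec(),r.get_state()['q'])
print(Rt.inv().apply(np.array([552,-71.5,150])-P))
print(Rc.as_matrix())
E
```

```text
[561.81179595 -25.28621011 181.50206166] [0.02116724 0.03041775 0.00520305] [-0.17754288  0.11954453  1.41741016  0.0532036   1.60166016  0.49182547]
[-44.56419601  22.40984776  27.13294605]
[[ 0.61884349  0.78541845  0.01227135]
 [ 0.78402948 -0.61855842  0.05180018]
 [ 0.04827537 -0.02243511 -0.99858207]]
```

{"api": "servo_tool", "payload": {"steps": [[0.011, 0.015, 0.003, -22, 11, 0, 0.5], [0.01, 0.015, 0.002, -22, 11, 0, 0.5], [0, 0, 0, 0, 0, 14, 0.5], [0, 0, 0, 0, 0, 13, 0.5], [0, 0, 0, 0, 0, 0, 0.5]]}}

```text
time_s: 8.68
position: [550.5, -69.5, 148.2]
ee_rot: [-2.76, -1.33, -0.072]
force: [1.1, -1.1, 0.1]
gripper_width: 46.8
finger_force: 0.0
```

```bash
python3 - <<'E'
from h import *
P,Rc=cur();Rt=tool(bar(-.51,-.09));print(P,(Rc.inv()*Rt).as_rotvec())
print(Rt.inv().apply(np.array([552,-71.5,108])-P))
E
```

```text
[550.53196965 -69.47798072 148.22958434] [-0.00519245  0.00261872 -0.0002967 ]
[-3.81625836  4.16978487 39.9087985 ]
```

{"api": "servo_tool", "payload": {"steps": [[0, 0, 0, -1, 2, 10, 0.5], [0, 0, 0, -1, 2, 10, 0.5], [0, 0, 0, 0, 0, 10, 0.5], [0, 0, 0, 0, 0, 9, 0.5], [0, 0, 0, 0, 0, 0, 0.5]]}}

```text
time_s: 9.3
position: [553.2, -71.1, 109.9]
ee_rot: [-2.762, -1.328, -0.074]
force: [0.4, -0.4, -0.9]
gripper_width: 47.3
finger_force: 0.0
```

```bash
python3 - <<'E'
from h import *
P,Rc=cur();print(P,r.get_state()['force'])
im=r.capture("side")
cv2.imwrite("pics/b.png",cv2.resize(im[150:225,240:340],(800,600),interpolation=cv2.INTER_CUBIC)[...,::-1])
E
```

```text
[553.22167929 -71.08668194 109.91865186] [ 0.38289008 -0.3543863  -0.86030098]
```

View pics/b.png

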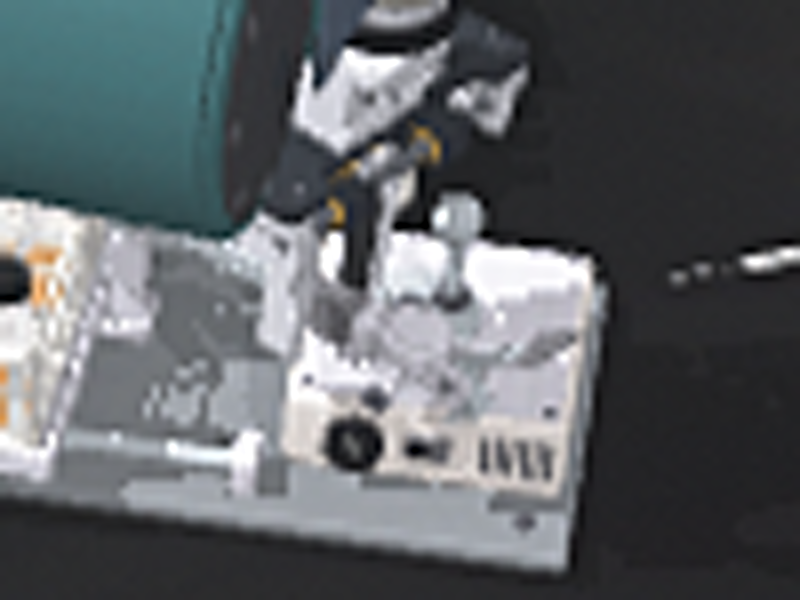

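{"api": "servo_tool", "payload": {"steps": [[0, 0, 0, 0, 0, 1, 0], [0, 0, 0, 0, 0, 0, 0], [0, 0, 0, 0, 0, 0, 0], [0, 0, 0, 0, 0, 0, 0], [0, 0, 0, 0, 0, 0, 0]], "squeeze": 40}}

```text
time_s: 9.98
position: [553.5, -71.0, 110.3]
ee_rot: [-2.762, -1.329, -0.076]
force: [-2.5, 1.7, 0.7]
gripper_width: 15.2
finger_force: 39.8
```

```bash
python3 - <<'E'
from h import *
np.set_printoptions(precision=2,suppress=True)
s=r.get_state();P,Rc=cur();print(P,s['force'],s['gripper_width'],s['finger_force'])
print("socktop side",onz("side",(291.8,190.8),125),"ball side",[onz("side",(297.06,176.8),z) for z in(115,120,125,130)])
B=bar(-.51,-.09);print("grip-based socket top",P+B.apply([52,0,22]))
Rm=Rc.as_matrix();xb=-Rm[:,0];print("bar dir",xb,"yaw rel",np.arctan2(xb@SY,xb@SX),"pivot",P-xb*113)
E
```

```text
[553.5  -71.02 110.26] [-2.51  1.67  0.68] 15.217294953981085 39.80189560475992
socktop side [ 519.06 -115.83  125.  ] ball side [array([ 615.55, -140.08,  115.  ]), array([ 609.16, -139.45,  120.  ]), array([ 602.77, -138.81,  125.  ]), array([ 596.38, -138.17,  130.  ])]
grip-based socket top [ 520.81 -113.46  128.09]
bar dir [-0.62 -0.78 -0.08] yaw rel -0.5128937674730137 pivot [623.96  16.9  118.94]
```

```bash
cat >> h.py <<'E'
Q=np.array([624.,16.9,120.])
def pose(s,yaw,pitch,off=(113,0,-1)):
    B=bar(yaw,pitch);return Q+SX*s+B.apply(off),tool(B)
def path(P,Rc,a,b,n,jaw=0):
    rows=[]
    for i in range(n):
        w=np.array(a)+(np.array(b)-a)*(i+1)/n
        T,Rt=pose(*w);sh=np.round(Rc.inv().apply(T-P),1);t=np.round((Rc.inv()*Rt).as_rotvec(),3)
        rows.append([*t.tolist(),*sh.tolist(),jaw]);P=P+Rc.apply(sh);Rc=Rc*R.from_rotvec(t)
    print(rows,P);return P,Rc
E
python3 - <<'E'
from h import *
p=pose(0,-.513,-.085);print(p[0],cur()[0])
p=path(*p,(0,-.513,-.085),(0,-.513,.36),8)
p=path(*p,(0,-.513,.36),(.6,.014,.36),9)
E
```

```text
[553.39766981 -70.83708677 110.64507742] [553.50445024 -71.01519795 110.25973755]
[[-0.027, -0.048, -0.0, 0.1, -0.0, -5.5, 0], [-0.028, -0.049, 0.0, 0.1, -0.1, -5.5, 0], [-0.027, -0.048, -0.0, 0.1, -0.0, -5.4, 0], [-0.027, -0.049, -0.0, 0.0, -0.1, -5.5, 0], [-0.028, -0.048, -0.0, 0.1, -0.0, -5.5, 0], [-0.027, -0.049, -0.0, 0.1, -0.1, -5.5, 0], [-0.027, -0.048, -0.0, 0.1, -0.0, -5.4, 0], [-0.027, -0.049, -0.0, 0.1, -0.1, -5.5, 0]] [554.28482937 -65.36820087 153.73426721]
[[-0.0, 0.0, -0.059, 0.1, 6.7, 0.0, 0], [-0.0, 0.0, -0.058, 0.2, 6.6, 0.0, 0], [-0.0, 0.0, -0.059, 0.1, 6.6, 0.1, 0], [-0.0, 0.0, -0.058, 0.1, 6.7, -0.0, 0], [-0.0, 0.0, -0.059, 0.2, 6.6, -0.0, 0], [-0.0, 0.0, -0.058, 0.1, 6.6, 0.0, 0], [-0.0, 0.0, -0.059, 0.1, 6.7, 0.0, 0], [-0.0, 0.0, -0.058, 0.2, 6.6, 0.1, 0], [-0.001, 0.0, -0.059, 0.1, 6.6, -0.0, 0]] [608.28994202 -88.65334333 158.84722279]
```

```bash
sed -i "s/from_euler('zy'/from_euler('ZY'/" h.py; python3 - <<'E'
from h import *
p=pose(0,-.513,-.09);P,Rc=cur();print(p[0],P,(Rc.inv()*p[1]).as_rotvec())
p=path(*p,(0,-.513,-.09),(0,-.513,.36),9)
p=path(*p,(0,-.513,.36),(.6,.014,.36),9)
E
```

```text
[553.66859587 -70.84463736 108.84777121] [553.50445024 -71.01519795 110.25973755] [-0.04630236  0.01306925 -0.00019667]
[[0.0, -0.05, -0.0, 0.1, 0.0, -5.6, 0], [0.0, -0.05, 0.0, 0.1, -0.0, -5.7, 0], [0.0, -0.05, 0.0, 0.1, -0.0, -5.6, 0], [0.0, -0.05, 0.0, 0.1, -0.0, -5.7, 0], [0.0, -0.05, 0.0, 0.1, -0.0, -5.6, 0], [0.0, -0.05, 0.0, 0.0, -0.0, -5.7, 0], [0.0, -0.05, -0.0, 0.1, -0.0, -5.6, 0], [0.0, -0.05, 0.0, 0.1, -0.0, -5.7, 0], [0.0, -0.05, -0.0, 0.1, -0.0, -5.6, 0]] [557.6206111  -65.91414938 158.83977652]
[[-0.021, 0.0, -0.055, 0.1, 6.2, -0.1, 0], [-0.02, 0.0, -0.055, 0.1, 6.3, -0.0, 0], [-0.021, -0.0, -0.054, 0.2, 6.2, -0.1, 0], [-0.021, 0.0, -0.055, 0.1, 6.2, -0.0, 0], [-0.02, 0.0, -0.055, 0.1, 6.3, -0.0, 0], [-0.021, 0.0, -0.055, 0.1, 6.2, -0.1, 0], [-0.02, 0.0, -0.055, 0.1, 6.2, -0.0, 0], [-0.021, 0.0, -0.054, 0.1, 6.2, -0.1, 0], [-0.021, 0.0, -0.055, 0.1, 6.2, -0.0, 0]] [608.13805279 -88.62680299 158.86382277]
```

{"api": "servo_tool", "payload": {"steps": [[-0.015, -0.05, 0, 0, 0, -5.6, 0], [-0.015, -0.05, 0, 0, 0, -5.6, 0], [-0.015, -0.05, 0, 0.1, 0, -5.6, 0], [0, -0.05, 0, 0.1, 0, -5.7, 0], [0, -0.05, 0, 0.1, 0, -5.6, 0], [0, -0.05, 0, 0.1, 0, -5.7, 0], [0, -0.05, 0, 0.1, 0, -5.6, 0], [0, -0.05, 0, 0.1, 0, -5.7, 0], [0, -0.037, 0, 0.1, 0, -4.5, 0], [0, 0, 0, 0, 0, 0, 0]]}}

```text
time_s: 11.22
position: [557.4, -65.3, 157.9]
ee_rot: [2.656, 1.283, -0.488]
force: [-4.6, 1.3, -0.5]
gripper_width: 15.1
finger_force: 40.1
```

```bash
python3 - <<'E'
from h import *
s=r.get_state();print(s['force'],s['torque'],s['gripper_width'],s['q'])
P,Rc=cur();p=pose(0,-.513,.36);print(P,p[0],(Rc.inv()*p[1]).as_rotvec(),Rc.inv().apply(p[0]-P))
E
```

```text
[-4.57311069  1.33585702 -0.50502083] [0.51353297 0.62418545 0.23401184] 15.090428541566556 [-0.04844952  0.29950548  1.29313115 -0.29379908  1.7614702   0.59739772]
[557.38467269 -65.33766375 157.92491412] [557.63643045 -65.89441334 158.87109154] [-0.00314773  0.00127048  0.00531611] [-0.59640529  0.53900768 -0.78890761]
```

Excellent tracking. Swing over the ball.

{"api": "servo_tool", "payload": {"steps": [[-0.021, 0, -0.055, 0.1, 6.2, 0, 0], [-0.021, 0, -0.055, 0.1, 6.2, -0.1, 0], [-0.02, 0, -0.054, 0.1, 6.3, 0, 0], [-0.021, 0, -0.055, 0.1, 6.2, -0.1, 0], [-0.02, 0, -0.055, 0.1, 6.2, 0, 0], [-0.021, 0, -0.055, 0.1, 6.3, -0.1, 0], [-0.02, 0, -0.054, 0.1, 6.2, 0, 0], [-0.021, 0, -0.055, 0.1, 6.2, -0.1, 0], [-0.021, 0, -0.055, 0.1, 6.2, 0, 0], [0, 0, 0, 0, 0, 0, 0]]}}

```text
time_s: 12.48
position: [608.0, -88.6, 157.9]
ee_rot: [2.182, 1.884, -0.398]
force: [-4.2, 1.2, -2.1]
gripper_width: 14.6
finger_force: 39.9
```

```bash
python3 - <<'E'
from h import *
np.set_printoptions(precision=3,suppress=True)
s=r.get_state();print(s['force'],s['torque'],s['gripper_width'])
P,Rc=cur();p=pose(.6,.014,.36);print(P,p[0],(Rc.inv()*p[1]).as_rotvec(),Rc.inv().apply(p[0]-P))
xb=-Rc.as_matrix()[:,0];zb=-Rc.as_matrix()[:,2];print("socket",P+52*xb+zb)
im=r.capture("side");np.save("S2.npy",im)
a=cv2.resize(im[140:200,250:330],(800,600),interpolation=cv2.INTER_CUBIC)
cv2.imwrite("pics/c.png",a[...,::-1])
print("sock proj",proj("side",[P+52*xb+zb,P+52*xb+21*zb,[601,-137,126]]))
E
```

```text
[-4.151  1.223 -2.1  ] [0.613 0.627 0.157] 14.569186939311065
[607.963 -88.585 157.856] [608.184 -88.63  158.871] [-0.002 -0.001  0.003] [-0.368  0.223 -0.947]
socket [ 600.953 -136.417  177.038]
sock proj [[297.411 166.08 ]
 [295.875 161.796]
 [296.622 176.869]]
```

View pics/c.png

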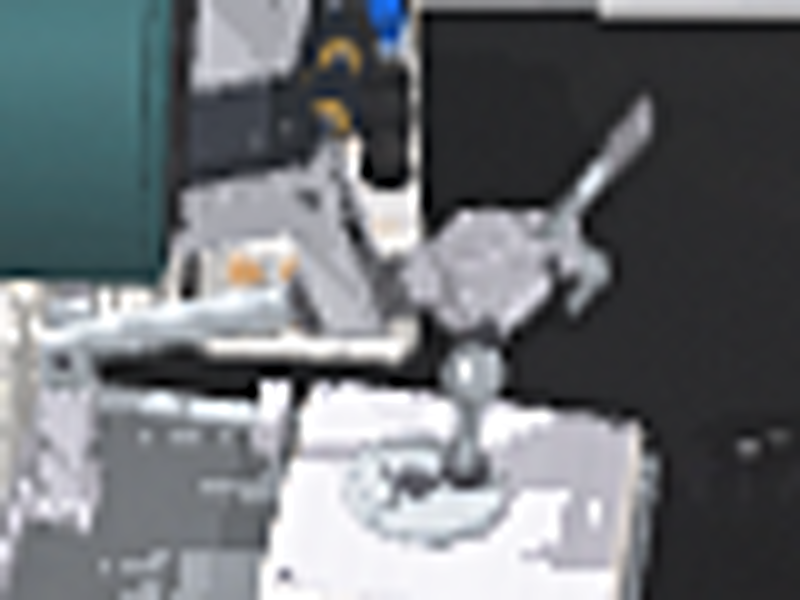

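```bash
python3 - <<'E'
from h import *
from scipy.optimize import least_squares
np.set_printoptions(precision=2,suppress=True)
z=lambda x,y:np.array(((x+.5)/10-.5+250,(y+.5)/10-.5+140))
ball=z(472,368)
for v in (470,480,490):
  for dx in [0]:
    sol=least_squares(lambda q:np.r_[proj("side",q[:3])[0]-ball,proj("side",[q[0],q[1],74])[0][1]-z(0,v)[1]],[601,-137,126]);print(v,sol.x)
c=onz("side",z(430,488),74);print("disc side",c)
print("disc ellipse L/R",onz("side",z(345,488),74),onz("side",z(515,488),74))
zt=lambda x,y:np.array(((x+.5)/6.667-.5+245,(y+.5)/6.667-.5+150))
for h in(120,125,130):print(h,onz("side",ball,h),onz("top",zt(295,113),h))
E
```

```text
470 [ 606.55 -137.86  124.18]
480 [ 600.44 -137.26  128.95]
490 [ 594.36 -136.66  133.7 ]
disc side [ 595.09 -124.64   74.  ]
disc ellipse L/R [593.8  -91.85  74.  ] [ 596.39 -157.49   74.  ]
120 [ 611.9  -138.38  120.  ] [ 604.42 -135.83  120.  ]
125 [ 605.49 -137.75  125.  ] [ 602.29 -134.93  125.  ]
130 [ 599.09 -137.12  130.  ] [ 600.17 -134.03  130.  ]
```

```bash
python3 - <<'E'
from h import *
p=pose(.6,.014,.36);p=path(*p,(.6,.014,.36),(-6.9,.0155,.19),9)
p=path(*p,(-6.9,.0155,.19),(-9.7,.0155,.04),10)
E
```

```text
[[-0.0, 0.019, -0.0, 0.8, 0.0, 1.8, 0], [-0.0, 0.019, -0.0, 0.8, 0.1, 1.9, 0], [-0.0, 0.019, -0.0, 0.9, -0.0, 1.9, 0], [-0.0, 0.019, -0.001, 0.8, 0.0, 1.9, 0], [-0.0, 0.018, 0.0, 0.8, 0.1, 1.9, 0], [-0.0, 0.019, 0.0, 0.9, -0.0, 1.9, 0], [-0.0, 0.019, -0.0, 0.8, 0.0, 1.9, 0], [-0.0, 0.019, -0.0, 0.9, 0.0, 1.9, 0], [-0.0, 0.019, -0.0, 0.8, 0.1, 2.0, 0]] [608.83383442 -86.28755212 140.37467302]
[[-0.0, 0.015, -0.0, 0.3, -0.0, 1.6, 0], [-0.0, 0.015, -0.0, 0.3, -0.0, 1.7, 0], [-0.0, 0.015, -0.0, 0.4, -0.0, 1.6, 0], [-0.0, 0.015, -0.0, 0.3, -0.0, 1.7, 0], [-0.0, 0.015, -0.001, 0.3, 0.0, 1.7, 0], [-0.0, 0.015, 0.0, 0.3, 0.0, 1.6, 0], [-0.0, 0.015, 0.0, 0.3, 0.0, 1.7, 0], [-0.0, 0.015, 0.0, 0.3, 0.0, 1.7, 0], [-0.0, 0.015, 0.0, 0.3, 0.0, 1.6, 0], [-0.0, 0.015, 0.0, 0.3, 0.0, 1.7, 0]] [608.98197793 -85.24662095 123.53156828]
```

{"api": "servo_tool", "payload": {"steps": [[0, 0.019, 0, 0.8, 0, 1.8, 0], [0, 0.019, 0, 0.8, 0.1, 1.9, 0], [0, 0.019, 0, 0.9, 0, 1.9, 0], [0, 0.019, -0.001, 0.8, 0, 1.9, 0], [0, 0.018, 0, 0.8, 0.1, 1.9, 0], [0, 0.019, 0, 0.9, 0, 1.9, 0], [0, 0.019, 0, 0.8, 0, 1.9, 0], [0, 0.019, 0, 0.9, 0, 1.9, 0], [0, 0.019, 0, 0.8, 0.1, 2, 0], [0, 0, 0, 0, 0, 0, 0]]}}

```text
time_s: 13.78
position: [609.4, -86.9, 140.1]
ee_rot: [2.278, 1.969, -0.217]
force: [-5.1, -0.2, -4.3]
gripper_width: 15.0
finger_force: 40.1
```

```bash
python3 - <<'E'
from h import *
np.set_printoptions(precision=3,suppress=True)
s=r.get_state();print(s['force'],s['torque'],s['gripper_width'])
P,Rc=cur();xb=-Rc.as_matrix()[:,0];zb=-Rc.as_matrix()[:,2];print(P,"socket",P+52*xb+zb,np.arcsin(xb[2]))
im=r.capture("side");np.save("S3.npy",im)
a=cv2.resize(im[140:200,250:330],(800,600),interpolation=cv2.INTER_CUBIC)
cv2.imwrite("pics/d.png",a[...,::-1])
E
```

```text
[-5.1   -0.165 -4.304] [0.162 0.771 0.304] 15.041166010837234
[609.417 -86.941 140.069] socket [ 602.045 -137.29   150.823] 0.18903305476781843
```

View pics/d.png

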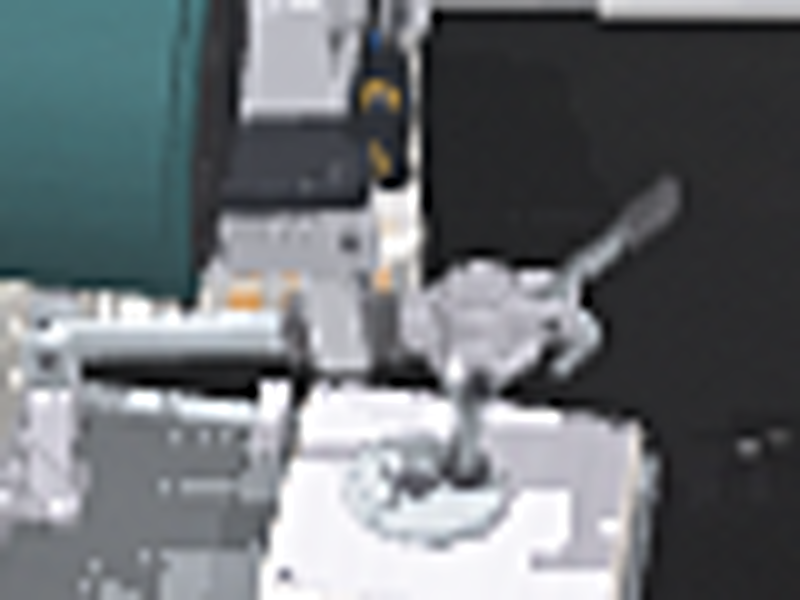

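{"api": "servo_tool", "payload": {"steps": [[0, 0.015, 0, 0.3, 0, 1.6, 0], [0, 0.015, 0, 0.3, 0, 1.7, 0], [0, 0, 0, 0, 0, 0, 0]]}}

```text
time_s: 14.2
position: [608.8, -87.3, 138.7]
ee_rot: [2.294, 1.982, -0.186]
force: [-8.5, -0.7, 2.5]
gripper_width: 14.9
finger_force: 39.9
```

{"api": "servo_tool", "payload": {"steps": [[0, 0.015, 0, 0.4, 0, 1.6, 0], [0, 0.008, 0, 0.2, 0, 0.9, 0], [0, 0, 0, 0, 0, 0, 0]]}}

```text
time_s: 14.58
position: [608.0, -87.3, 136.4]
ee_rot: [2.307, 1.993, -0.163]
force: [-10.4, 0.0, 4.0]
gripper_width: 14.8
finger_force: 39.9
```

{"api": "servo_tool", "payload": {"steps": [[0, 0, 0.01, 0, -1.1, 0, 0], [0, 0, 0.01, 0, -1.1, 0, 0], [0, 0, 0, 0, 0, 0, 0]]}}

```text
time_s: 14.95
position: [607.2, -87.1, 136.4]
ee_rot: [2.324, 1.968, -0.158]
force: [-7.5, -1.1, 2.2]
gripper_width: 14.8
finger_force: 40.1
```

```bash
python3 - <<'E'
from h import *
np.set_printoptions(precision=3,suppress=True)
s=r.get_state();print(s['force'],s['torque'])
P,Rc=cur();xb=-Rc.as_matrix()[:,0];zb=-Rc.as_matrix()[:,2];print(P,"socket",P+52*xb+zb,np.arcsin(xb[2]))
E
```

```text
[-7.536 -1.063  2.245] [-0.16   1.42   0.341]
[607.154 -87.131 136.36 ] socket [ 598.677 -137.79   144.533] 0.13858908871538086
```

{"api": "servo_tool", "payload": {"steps": [[0, 0, 0.009, 0, -1, 0, 0], [0, 0.008, 0, 0.1, 0, 0.9, 0], [0, 0.008, 0, 0.1, 0, 0.9, 0], [0, 0, 0, 0, 0, 0, 0]]}}

```text
time_s: 15.45
position: [607.3, -87.0, 136.0]
ee_rot: [2.339, 1.963, -0.136]
force: [-4.9, 0.3, 5.5]
gripper_width: 14.9
finger_force: 40.4
```

{"api": "servo_tool", "payload": {"steps": [[0, 0.008, 0, 0.1, 0, 0.9, 0], [0, 0.008, 0, 0.1, 0, 0.9, 0], [0, 0, 0, 0, 0, 0, 0]]}}

```text
time_s: 15.82
position: [607.2, -86.8, 133.2]
ee_rot: [2.348, 1.971, -0.117]
force: [-4.8, 0.1, 1.7]
gripper_width: 15.3
finger_force: 40.4
```

```bash
cat > st.py <<'E'
from h import *
np.set_printoptions(precision=3,suppress=True)
s=r.get_state();print(s['time_s'],s['force'],s['torque'])
P,Rc=cur();xb=-Rc.as_matrix()[:,0];zb=-Rc.as_matrix()[:,2];print(P,"socket",P+52*xb+zb,np.arcsin(xb[2]))
E
python3 st.py
```

```text
15.825 [-4.849  0.052  1.69 ] [-0.187  1.061  0.429]
[607.186 -86.813 133.166] socket [ 598.234 -137.635  139.653] 0.10583019710917622
```

{"api": "servo_tool", "payload": {"steps": [[0, 0.008, 0, 0.1, 0, 0.9, 0], [0, 0.008, 0, 0.1, 0, 0.9, 0], [0, 0, 0, 0, 0, 0, 0]]}}

```text
time_s: 16.2
position: [606.9, -86.5, 130.2]
ee_rot: [2.358, 1.979, -0.099]
force: [-5.1, -1.3, 1.2]
gripper_width: 14.8
finger_force: 40.3
```

{"api": "servo_tool", "payload": {"steps": [[0, 0.008, 0, 0.1, 0, 0.9, 0], [0, 0.008, 0, 0.1, 0, 0.9, 0], [0, 0, 0, 0, 0, 0, 0]]}}

```text
time_s: 16.58
position: [606.6, -86.0, 127.1]
ee_rot: [2.368, 1.988, -0.081]
force: [-3.7, -0.2, 1.2]
gripper_width: 14.9
finger_force: 40.2
```

```bash
python3 st.py
```

```text
16.575 [-3.711 -0.175  1.236] [0.353 0.771 0.516]
[606.608 -85.967 127.073] socket [ 597.621 -136.976  131.794] 0.07165778527492357
```

{"api": "servo_tool", "payload": {"steps": [[0, 0.008, 0, 0.1, 0, 0.9, 0], [0, 0, 0, 0, 0, 0, 0]]}}

```text
time_s: 16.82
position: [606.7, -85.9, 125.9]
ee_rot: [2.372, 1.991, -0.071]
force: [-2.9, 0.6, -1.1]
gripper_width: 15.1
finger_force: 40.3
```

{"api": "servo_tool", "payload": {"steps": [[0, 0.008, 0, 0.1, 0, 0.9, 0], [0, 0, 0, 0, 0, 0, 0]]}}

```text
time_s: 17.08
position: [606.9, -85.9, 125.2]
ee_rot: [2.375, 1.994, -0.062]
force: [-0.9, 1.0, -2.1]
gripper_width: 15.2
finger_force: 40.3
```

{"api": "servo_tool", "payload": {"steps": [[0, 0.008, 0, 0.1, 0, 0.9, 0], [0, 0, 0, 0, 0, 0, 0]]}}

```text
time_s: 17.32
position: [606.8, -85.9, 124.8]
ee_rot: [2.379, 1.998, -0.052]
force: [-0.3, 1.2, -0.2]
gripper_width: 14.8
finger_force: 40.3
```

```bash
python3 st.py
```

```text
17.325 [-0.331  1.175 -0.235] [0.45  0.274 0.548]
[606.814 -85.869 124.842] socket [ 597.825 -136.977  128.337] 0.04802678834004973
```

{"api": "servo_tool", "payload": {"steps": [[0, 0.004, 0, 0, 0, 0.9, 0], [0, 0, 0, 0, 0, 0, 0]]}}

```text
time_s: 17.58
position: [606.8, -85.9, 124.7]
ee_rot: [2.381, 1.999, -0.048]
force: [-2.0, 2.7, 4.1]
gripper_width: 15.2
finger_force: 40.3
```

{"api": "servo_tool", "payload": {"steps": [[0, 0.004, 0, 0, 0, 0.9, 0], [0, 0, 0, 0, 0, 0, 0]]}}

```text
time_s: 17.82
position: [606.9, -86.0, 124.6]
ee_rot: [2.382, 2.001, -0.043]
force: [-1.9, 1.9, 7.0]
gripper_width: 14.9
finger_force: 40.3
```

{"api": "servo_tool", "payload": {"steps": [[0, 0.004, 0, 0, 0, 0.9, 0], [0, 0, 0, 0, 0, 0, 0]]}}

```text
time_s: 18.08
position: [606.9, -86.0, 124.7]
ee_rot: [2.384, 2.002, -0.037]
force: [-3.4, 1.7, 9.0]
gripper_width: 15.2
finger_force: 40.3
```

```bash
python3 st.py
```

```text
18.075 [-3.375  1.719  9.021] [0.392 0.9   0.543]
[606.9   -85.963 124.652] socket [ 597.914 -137.109  127.554] 0.03659877832508855
```

{"api": "servo_tool", "payload": {"steps": [[0, 0, 0, 0, 0, 1.5, 0], [0, 0, 0, 0, 0, 0, 0]]}}

```text
time_s: 18.32
position: [607.0, -86.0, 124.6]
ee_rot: [2.383, 2.002, -0.037]
force: [-5.6, 4.1, 14.6]
gripper_width: 15.2
finger_force: 40.3
```

{"api": "servo_tool", "payload": {"steps": [[0, 0, 0, 0, 0, 1.5, 0], [0, 0, 0, 0, 0, 0, 0]]}}

```text
time_s: 18.58
position: [607.0, -86.0, 124.5]
ee_rot: [2.383, 2.001, -0.036]
force: [-8.2, 4.1, 18.4]
gripper_width: 15.0
finger_force: 40.3
```

{"api": "servo_tool", "payload": {"steps": [[0, 0, 0, 0, 0, 1.5, 0], [0, 0, 0, 0, 0, 0, 0]]}}

```text
time_s: 18.82
position: [607.1, -86.0, 124.4]
ee_rot: [2.382, 2.001, -0.035]
force: [-9.5, 4.4, 22.6]
gripper_width: 15.2
finger_force: 40.3
```

```bash
python3 st.py
```

```text
18.825 [-9.459  4.437 22.58 ] [0.606 2.025 0.467]
[607.108 -86.043 124.437] socket [ 598.127 -137.188  127.355] 0.03690013121875727
```

{"api": "servo_tool", "payload": {"steps": [[0, 0, 0, 0, -0.5, -3, 0], [0, 0, 0, 0, 0, -2, 0], [0, 0, 0, 0, 0, 0, 0.5], [0, 0, 0, 0, 0, 0, 0.5], [0, 0, 0, 0, 0, 0, 0.5], [0, 0, 0, 0, 0, 0, 0.5], [0, 0, 0, 0, 0, -10, 0.5], [0, 0, 0, 0, 0, -20, 0.5], [0, 0, 0, 0, 0, -30, 0.5], [0, 0, 0, 0, 0, -40, 0.5]]}}

```text
time_s: 20.08
position: [605.8, -82.3, 222.9]
ee_rot: [2.386, 2.004, -0.041]
force: [-0.1, 0.0, 0.5]
gripper_width: 47.1
finger_force: 0.0
```

{"api": "servo_tool", "payload": {"steps": [[0, 0, 0, 0, 0, -20, 0], [0, 0, 0, 0, 0, 0, 0], [0, 0, 0, 0, 0, 0, 0], [0, 0, 0, 0, 0, 0, 0], [0, 0, 0, 0, 0, 0, 0]]}}

```text
time_s: 20.7
position: [605.9, -81.5, 241.0]
ee_rot: [2.387, 2.004, -0.042]
force: [0.2, -0.6, 0.5]
gripper_width: 1.5
finger_force: 0.0
```

```bash
python3 st.py; python3 - <<'E'
from h import *
im=r.capture("side");print(r.get_state()['gripper_width'])
a=cv2.resize(im[140:200,250:330],(800,600),interpolation=cv2.INTER_CUBIC)
cv2.imwrite("pics/e.png",a[...,::-1])
E
```

```text
20.7 [ 0.154 -0.637  0.481] [-0.071  0.099  0.025]
[605.874 -81.544 240.976] socket [ 596.888 -132.689  243.877] 0.03658260588735566
0.6871317426129433
```

View pics/e.png

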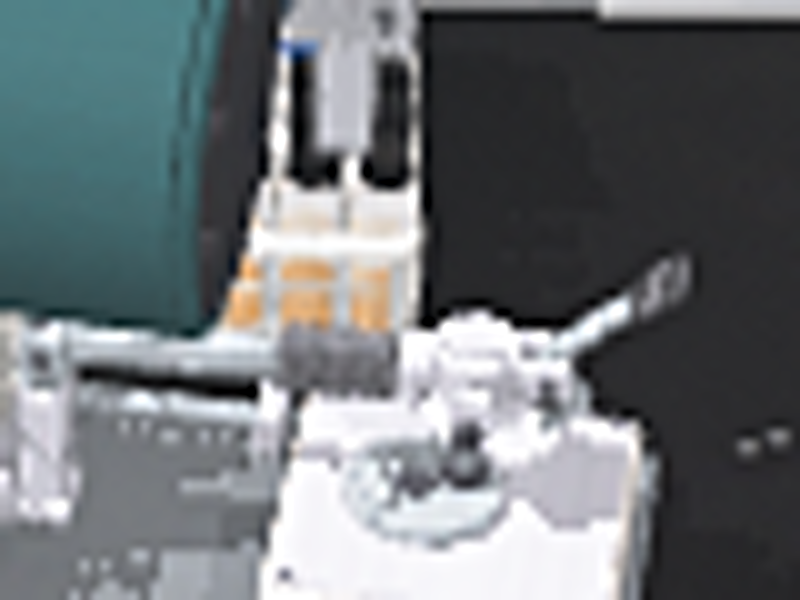

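```bash
cat > lev.py <<'E'
from h import *
np.set_printoptions(precision=2,suppress=True)
A=(-8.9,.0015,.045)
def lv(th,cl=0,back=6):
    f=.948-th;return pose(*A,off=(165+28+56.6*np.cos(f)-back,0,8+56.6*np.sin(f)+17+cl))
def pl(P,Rc,ts):
    rows=[]
    for T,Rt in ts:
        sh=np.round(Rc.inv().apply(T-P),1);rows.append([0,0,0,*sh.tolist(),0]);P=P+Rc.apply(sh)
    print(rows,P)
E
python3 - <<'E'
from lev import *
P,Rc=cur();print("pad",pose(*A,off=(226,0,54))[0],"img",onz("side",(316.35,168.05),183),"grip img",onz("side",(250+338/10-.45,140+360/10-.45),127+8),"grip model",pose(*A,off=(113,0,8))[0])
T,Rt=lv(0,12);print((Rc.inv()*Rt).as_rotvec(),T,Rc.inv().apply(T-P))
pl(T,Rt,[lv(0,0)]+[lv(t) for t in np.linspace(.08,.8,10)])
E
```

```text
pad [ 589.6  -194.76  184.11] img [ 583.82 -205.06  183.  ] grip img [595.52 -86.1  135.  ] grip model [607.38 -85.38 133.08]
[ 0.   -0.01 -0.01] [ 590.77 -187.58  212.79] [-105.95    3.3    32.37]
[[0, 0, 0, -0.0, -0.0, 12.0, 0], [0, 0, 0, -3.6, -0.0, 2.8, 0], [0, 0, 0, -3.3, -0.0, 3.0, 0], [0, 0, 0, -3.1, -0.0, 3.4, 0], [0, 0, 0, -2.8, 0.0, 3.5, 0], [0, 0, 0, -2.5, 0.0, 3.8, 0], [0, 0, 0, -2.2, 0.0, 3.9, 0], [0, 0, 0, -1.9, -0.0, 4.2, 0], [0, 0, 0, -1.5, -0.0, 4.2, 0], [0, 0, 0, -1.2, -0.0, 4.4, 0], [0, 0, 0, -0.9, -0.0, 4.4, 0]] [ 586.72 -212.46  164.27]
```

{"api": "servo_tool", "payload": {"steps": [[0, 0, 0, -36, 1, 0, 0], [0, -0.005, -0.005, -36, 1, 0, 0], [0, -0.005, -0.005, -37, 1.3, 0, 0], [0, 0, 0, 0, 0, 16, 0], [0, 0, 0, 0, 0, 16, 0], [0, 0, 0, 0, 0, 0, 0], [0, 0, 0, 0, 0, 0, 0]]}}

```text
time_s: 21.62
position: [590.9, -189.9, 214.3]
ee_rot: [2.369, 2.013, -0.052]
force: [-0.2, 0.3, 0.1]
gripper_width: 0.8
finger_force: 0.0
```

```bash
python3 - <<'E'
from lev import *
P,Rc=cur();T,Rt=lv(0,12,3);print(P,r.get_state()['force'],T,(Rc.inv()*Rt).as_rotvec(),Rc.inv().apply(T-P))
im=r.capture("side")
a=cv2.resize(im[140:200,250:330],(800,600),interpolation=cv2.INTER_CUBIC)
cv2.imwrite("pics/f.png",a[...,::-1])
E
```

```text
[ 590.89 -189.94  214.32] [-0.17  0.32  0.15] [ 590.29 -190.53  212.92] [ 0.  0. -0.] [-0.62 -0.5   1.42]
```

View pics/f.png

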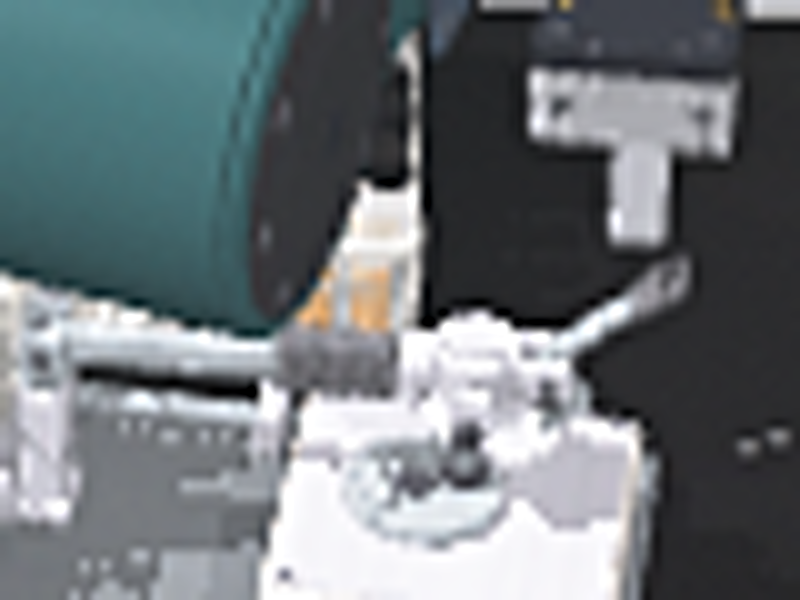

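{"api": "servo_tool", "payload": {"steps": [[0, 0, 0, -4.5, -0.5, 3, 0], [0, 0, 0, 0, 0, 4, 0], [0, 0, 0, 0, 0, 3, 0], [0, 0, 0, 0, 0, 0, 0]]}}

```text
time_s: 22.18
position: [589.2, -195.7, 204.2]
ee_rot: [2.371, 2.011, -0.053]
force: [-0.0, 0.1, -0.4]
gripper_width: 0.5
finger_force: 0.0
```

{"api": "servo_tool", "payload": {"steps": [[0, 0, 0, 0, 0, 2, 0], [0, 0, 0, 0, 0, 0, 0]]}}

```text
time_s: 22.42
position: [589.4, -195.8, 202.6]
ee_rot: [2.371, 2.011, -0.052]
force: [0.0, 0.3, 0.6]
gripper_width: 0.4
finger_force: 0.0
```

{"api": "servo_tool", "payload": {"steps": [[0, 0, 0, -0.5, 0, 2, 0], [0, 0, 0, 0, 0, 0, 0]]}}

```text
time_s: 22.68
position: [589.3, -196.5, 200.6]
ee_rot: [2.371, 2.011, -0.052]
force: [0.6, -0.7, 0.2]
gripper_width: 0.1
finger_force: 0.0
```

{"api": "servo_tool", "payload": {"steps": [[0, 0, 0, 0, 0, 2, 0], [0, 0, 0, 0, 0, 0, 0]]}}

```text
time_s: 22.92
position: [589.5, -196.5, 199.3]
ee_rot: [2.37, 2.01, -0.051]
force: [0.1, -0.3, 2.4]
gripper_width: 0.4
finger_force: 0.7
```

{"api": "servo_tool", "payload": {"steps": [[0, 0, 0, 0, 0, 2, 0], [0, 0, 0, 0, 0, 0, 0]]}}

```text
time_s: 23.18
position: [589.8, -196.6, 198.5]
ee_rot: [2.369, 2.009, -0.05]
force: [-1.4, 1.3, 6.1]
gripper_width: 0.5
finger_force: 2.3
```

{"api": "servo_tool", "payload": {"steps": [[0, 0, 0, 0, 0, 2, 0], [0, 0, 0, 0, 0, 0, 0]]}}

```text
time_s: 23.42
position: [590.1, -196.7, 197.5]
ee_rot: [2.368, 2.009, -0.049]
force: [0.5, 0.9, 7.7]
gripper_width: 0.6
finger_force: 3.3
```

{"api": "servo_tool", "payload": {"steps": [[0, 0, 0, -1, -0.3, 2, 0], [0, 0, 0, 0, 0, 0, 0]]}}

```text
time_s: 23.68
position: [589.9, -198.0, 195.9]
ee_rot: [2.367, 2.008, -0.048]
force: [-0.2, 1.5, 8.1]
gripper_width: 0.8
finger_force: 3.5
```

{"api": "servo_tool", "payload": {"steps": [[0, 0, 0, -1.5, 0, 2, 0], [0, 0, 0, 0, 0, 0, 0]]}}

```text
time_s: 23.92
position: [589.6, -199.9, 194.1]
ee_rot: [2.367, 2.007, -0.049]
force: [-0.5, 0.8, 8.8]
gripper_width: 0.4
finger_force: 3.5
```

{"api": "servo_tool", "payload": {"steps": [[0, 0, 0, -1.5, 0, 2, 0], [0, 0, 0, 0, 0, 0, 0]]}}

```text
time_s: 24.18
position: [589.4, -201.7, 192.3]
ee_rot: [2.367, 2.007, -0.049]
force: [-1.0, -0.2, 8.1]
gripper_width: 0.5
finger_force: 3.5
```

{"api": "servo_tool", "payload": {"steps": [[0, 0, 0, -1.5, 0, 2, 0], [0, 0, 0, -1.5, 0, 2, 0], [0, 0, 0, -1.2, 0, 2, 0], [0, 0, 0, 0, 0, 0, 0]]}}

```text
time_s: 24.68
position: [588.7, -206.5, 186.4]
ee_rot: [2.367, 2.006, -0.049]
force: [-1.3, -1.5, 7.9]
gripper_width: 0.5
finger_force: 3.4
```

{"api": "servo_tool", "payload": {"steps": [[0, 0, 0, -1, 0, 2, 0], [0, 0, 0, -1, 0, 2, 0], [0, 0, 0, -1, 0, 2, 0], [0, 0, 0, 0, 0, 0, 0]]}}

```text
time_s: 25.18
position: [588.2, -210.2, 180.6]
ee_rot: [2.366, 2.005, -0.05]
force: [0.9, -1.1, 8.3]
gripper_width: 0.7
finger_force: 3.4
```

{"api": "servo_tool", "payload": {"steps": [[0, 0, 0, -0.8, 0, 2, 0], [0, 0, 0, -0.8, 0, 2, 0], [0, 0, 0, -0.6, 0, 2, 0], [0, 0, 0, 0, 0, 0, 0]]}}

```text
time_s: 25.68
position: [587.9, -212.9, 174.6]
ee_rot: [2.366, 2.005, -0.051]
force: [0.1, -2.0, 7.7]
gripper_width: 0.5
finger_force: 3.4
```

{"api": "servo_tool", "payload": {"steps": [[0, 0, 0, -0.5, 0, 2, 0], [0, 0, 0, -0.4, 0, 2, 0], [0, 0, 0, 0, 0, 0, 0]]}}

```text
time_s: 26.05
position: [587.7, -214.3, 170.7]
ee_rot: [2.366, 2.004, -0.051]
force: [-0.2, -3.3, 7.2]
gripper_width: 0.6
finger_force: 3.4
```

{"api": "servo_tool", "payload": {"steps": [[0, 0, 0, -0.3, 0, 2, 0], [0, 0, 0, 0, 0, 2, 0], [0, 0, 0, 0, 0, 0, 0]]}}

```text
time_s: 26.42
position: [587.6, -215.3, 166.8]
ee_rot: [2.365, 2.004, -0.052]
force: [-0.5, -3.5, 7.3]
gripper_width: 0.4
finger_force: 3.5
```

{"api": "servo_tool", "payload": {"steps": [[0, 0, 0, 0, 0, 2, 0], [0, 0, 0, 0, 0, 0, 0]]}}

```text
time_s: 26.68
position: [587.6, -215.7, 164.9]
ee_rot: [2.365, 2.003, -0.053]
force: [-0.4, -3.7, 7.7]
gripper_width: 0.5
finger_force: 3.6
```

Near the expected stop (TCP z ≈ 164); continue gently.

{"api": "servo_tool", "payload": {"steps": [[0, 0, 0, 0, 0, 1, 0], [0, 0, 0, 0, 0, 0, 0]]}}

```text
time_s: 26.92
position: [587.6, -215.9, 164.1]
ee_rot: [2.365, 2.003, -0.053]
force: [-1.8, -3.9, 7.5]
gripper_width: 0.3
finger_force: 3.8
```

{"api": "servo_tool", "payload": {"steps": [[0, 0, 0, 0, 0, 1, 0], [0, 0, 0, 0, 0, 0, 0]]}}

```text
time_s: 27.18
position: [587.6, -216.0, 163.1]
ee_rot: [2.365, 2.003, -0.053]
force: [-0.6, -4.3, 8.0]
gripper_width: 0.5
finger_force: 3.8
```

{"api": "servo_tool", "payload": {"steps": [[0, 0, 0, 0, 0, 1, 0], [0, 0, 0, 0, 0, 0, 0]]}}

```text
time_s: 27.42
position: [587.6, -216.2, 162.1]
ee_rot: [2.365, 2.002, -0.053]
force: [-1.2, -3.9, 8.0]
gripper_width: 0.9
finger_force: 3.9
```

{"api": "servo_tool", "payload": {"steps": [[0, 0, 0, 0, 0, 1, 0], [0, 0, 0, 0, 0, 0, 0]]}}

```text
time_s: 27.68
position: [587.6, -216.4, 161.1]
ee_rot: [2.365, 2.002, -0.054]
force: [-0.9, -5.4, 7.6]
gripper_width: 0.5
finger_force: 4.0
```

{"api": "servo_tool", "payload": {"steps": [[0, 0, 0, 0, 0, 1, 0], [0, 0, 0, 0, 0, 0, 0]]}}

```text
time_s: 27.92
position: [587.6, -216.6, 160.3]
ee_rot: [2.365, 2.002, -0.054]
force: [-0.8, -4.6, 8.5]
gripper_width: 0.2
finger_force: 4.1
```

{"api": "servo_tool", "payload": {"steps": [[0, 0, 0, 0, 0, 1, 0], [0, 0, 0, 0, 0, 0, 0]]}}

```text
time_s: 28.18
position: [587.6, -216.7, 159.5]
ee_rot: [2.365, 2.002, -0.054]
force: [-1.6, -5.5, 9.4]
gripper_width: 0.3
finger_force: 4.4
```

```bash
python3 - <<'E'
from lev import *
im=r.capture("side")
a=cv2.resize(im[140:200,250:330],(800,600),interpolation=cv2.INTER_CUBIC)
cv2.imwrite("pics/g.png",a[...,::-1])
E
```

```text
(no output)
```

View pics/g.png

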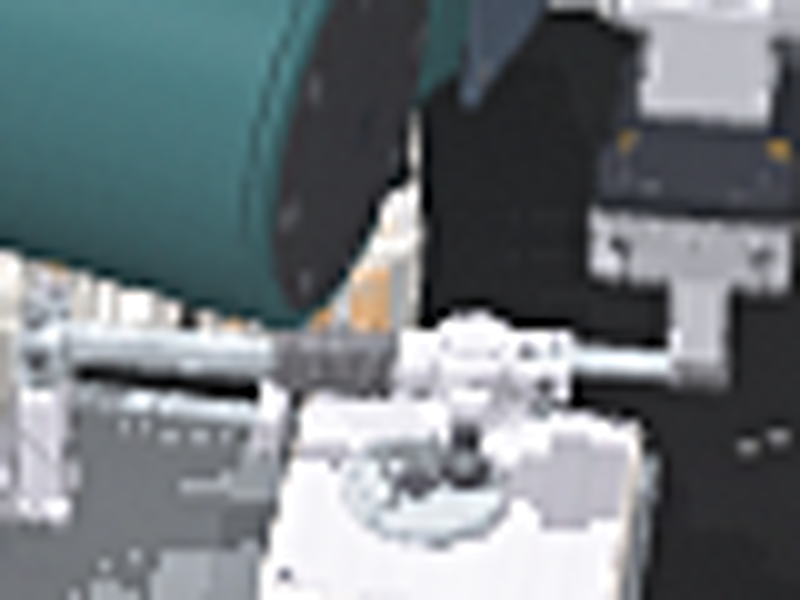

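{"api": "servo_tool", "payload": {"steps": [[0, 0, 0, 0, 0, 1, 0], [0, 0, 0, 0, 0, 0, 0]]}}

```text
time_s: 28.48
position: [587.6, -216.8, 158.7]
ee_rot: [2.365, 2.002, -0.054]
force: [-2.1, -4.9, 8.7]
gripper_width: 0.4
finger_force: 4.7
```

{"api": "servo_tool", "payload": {"steps": [[0, 0, 0, 0, 0, 1, 0], [0, 0, 0, 0, 0, 0, 0]]}}

```text
time_s: 28.72
position: [587.6, -216.9, 158.0]
ee_rot: [2.364, 2.001, -0.054]
force: [-2.2, -5.9, 10.9]
gripper_width: 0.6
finger_force: 5.0
```

{"api": "servo_tool", "payload": {"steps": [[0, 0, 0, 0, 0, 1, 0], [0, 0, 0, 0, 0, 0, 0]]}}

```text
time_s: 28.98
position: [587.7, -217.0, 157.8]
ee_rot: [2.364, 2.001, -0.053]
force: [-2.3, -6.0, 11.9]
gripper_width: 0.7
finger_force: 6.0
```

{"api": "servo_tool", "payload": {"steps": [[0, 0, 0, 0, 0, 1.2, 0], [0, 0, 0, 0, 0, 0, 0]]}}

```text
time_s: 29.22
position: [587.9, -217.1, 157.5]
ee_rot: [2.363, 2.0, -0.052]
force: [-2.0, -4.4, 14.6]
gripper_width: 0.3
finger_force: 7.3
```

{"api": "servo_tool", "payload": {"steps": [[0, 0, 0, 0, 0, 1.2, 0], [0, 0, 0, 0, 0, 0, 0]]}}

```text
time_s: 29.48
position: [588.0, -217.2, 157.3]
ee_rot: [2.363, 2.0, -0.052]
force: [-3.8, -3.9, 17.3]
gripper_width: 0.3
finger_force: 8.5
```

```bash
python3 - <<'E'
from lev import *
S=np.mean([r.capture("side").astype(float) for _ in range(2)],0);np.save("S5.npy",S)
print(r.get_state()['force'],r.get_state()['position'])
for n in("lever_pad","socket","latch"):print(n,[(d['xy'],d['score']) for d in r.boxes_of("side",n)[:3]])
P,Rc=cur();print("tip proj",proj("side",P+Rc.apply([0,0,17])),"model pad dn",proj("side",pose(*A,off=(249,0,16))[0]),pose(*A,off=(249,0,16))[0])
E
```

```text
[-3.88 -4.63 17.46] [ 587.99 -217.18  157.26]
lever_pad [([318.5, 176.9], 0.45)]
socket [([289.7, 174.9], 0.71)]
latch [([130.4, 203.8], 0.19)]
tip proj [[318.64 176.56]] model pad dn [[319.15 175.51]] [ 585.64 -219.13  147.19]
```

{"api": "servo_tool", "payload": {"steps": [[0, 0, 0, 0, 0, -4, 0], [0, 0, 0, 0, 0, -4, 0], [0, 0, 0, 0, 0, -10, 0], [0, 0, 0, 0, 0, -20, 0], [0, 0, 0, 0, 0, -30, 0], [0, 0, 0, 0, 0, -30, 0], [0, 0, 0, 0, 0, 0, 0]]}}

```text
time_s: 30.6
position: [588.0, -208.7, 250.8]
ee_rot: [2.367, 2.008, -0.048]
force: [0.9, -0.2, -0.4]
gripper_width: 0.7
finger_force: 0.0
```

```bash
python3 - <<'E'
from lev import *
S=np.mean([r.capture("side").astype(float) for _ in range(4)],0);np.save("S6.npy",S)
print(r.get_state()['position'],r.get_state()['force'])
for n in("lever_pad","socket_top","socket","grip"):print(n,[(d['xy'],d['score']) for d in r.boxes_of("side",n)[:3]])
print("pad model",proj("side",pose(*A,off=(249,0,16))[0]),"hinge",proj("side",pose(*A,off=(193,0,8))[0]),"top",proj("side",pose(*A,off=(165,0,20))[0]))
g=S.mean(2).astype(int)
print("cols 304..327");
for v in range(168,186):print(v,g[v,304:328])
E
```

```text
[ 586.19 -208.26  245.5 ] [-0.23 -0.22 -0.94]
lever_pad []
socket_top [([292.3, 175.8], 0.64), ([300.8, 238.1], 0.45)]
socket [([295.0, 178.7], 0.7)]
grip [([287.1, 175.1], 0.82)]
pad model [[319.15 175.51]] hinge [[304.13 175.88]] top [[296.8  172.69]]
cols 304..327
168 [40 39 40 40 43 45 45 44 44 44 45 44 45 44 44 44 44 44 45 44 44 44 44 44]
169 [45 45 44 44 45 45 45 45 45 45 44 45 44 44 44 44 45 45 44 45 44 44 44 45]
170 [41 42 41 41 42 45 45 45 45 44 45 45 44 45 45 45 45 44 45 44 44 44 44 44]
171 [35 35 37 38 39 45 45 45 45 45 45 44 45 45 45 45 45 44 44 44 44 44 45 45]
172 [ 9 12 18 26 34 43 43 43 44 44 44 44 44 44 43 44 44 44 44 45 44 44 44 44]
173 [255 215 227  88  20  30  34  36  38  39  39  40  39  38  37  38  39  40
  41  44  44  44  45  45]
174 [245 180 240 177 108  92  57  58  23  14  16  19  29  80  78  67  51  51
  38  39  43  45  45  44]
175 [232 199 239 238 233 236 234 235 232 235 255 166 169 139 142 141 139 143
 142  41  42  44  45  45]
176 [253 252 255 201 238 236 246 251 254 255 255 254 255 147 152 153 154 159
 162  39  41  44  45  45]
177 [200 230 229  88 114 114 1
[... 196 characters left out ...]
  35  39  40  40  41  39  38  36  37  52  51  54  72  78
  84  37  43  45  45  45]
180 [146  60 101   8  19  26  32  36  40  41  43  44  43  42  41  40  38  38
  40  43  45  45  45  45]
181 [164 219 195 200 204 129  66  73  21  30  39  44  45  45  45  44  44  44
  44  45  45  45  44  44]
182 [252 255 255 255 255 254 255 163 176 176  27  41  45  45  45  45  45  45
  45  45  44  43  41  38]
183 [255 217 218 219 220 255 255 255 255 206  85  36  45  45  46  46  45  45
  44  42  39  38  61 128]
184 [255 186 189 190 187 218 220 221 229 245  56  30  42  45  46  45  45  45
  44  60 127 106  45  80]
185 [223 191 193 195 190 189 192 191 200 240 106  80  38  45  46  46  45  46
  44  49  79  67  40  40]
```

```bash
python3 - <<'E'
from station import r
print(r.close_job())
E
```

```text
the job is handed in; nothing more can be done
None
```

I pushed the socket down onto the ball until it reached a hard stop, pressed the latch lever down to its stop, moved the arm clear and handed the job in at about 31 s. The hand-in gave no verdict, so that it is home and latched rests on the forces I felt and the last side-camera pixels.

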